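# Slip clutch: stack the shaft and hold the set collar against the spring

## Task

Rebuild the slip clutch on the gearbox's upright shaft: thread the belt pulley (hub up) onto the shaft, then the brass thrust ring, then the steel set collar, each fully home on the one below. Then press the collar straight down against the clutch spring with a steady force of about 12 N, never squeezing the spring solid, and finish while still holding it pressed like that with the gripper on the collar, so that I can tighten a set screw in its side. Leave the spare wheel, spanner, tin and hex key where they lie.

Things in the scene. Friction and masses are not known exactly. Their poses are not given: they have to be found in the camera images.
- shaft_tip (a point): Top centre of the gearbox's upright steel output shaft (18 mm diameter, its top 5 mm tapering to 12 mm), 180 mm above the bench; z up along the shaft. The grey worm gearbox is bolted to the bench and is about 72 mm high, 140 mm long along this point's x and 124 mm wide along y (from 76 mm on the -y side of the shaft to 48 mm on the +y side), with a round input flange on its +x side. The shaft stands free for 66 mm above the sprung pressure plate.
- plate_top (a point): Centre of the upper face of the clutch's round pressure plate (56 mm diameter, dark friction lining on top), which rides on a coil spring around the shaft; with nothing on it this face is 114 mm above the bench and 66 mm below the shaft tip. z up.
- plate (a joint): How far the pressure plate is pushed down from its unloaded height, in m: 0 unloaded, 0.018 spring squeezed solid. The spring takes 1.5 N per mm; the three rings lying on it weigh it down about 2 mm, and a further push of 12 N takes it to about 10 mm.
- pulley_hub (a point): Aluminium V-belt pulley lying hub up on the bench; the point is on its axis, half-way up the raised hub, 23 mm above its underside. Grooved rim 66 mm diameter and 16 mm high, on it the hub, 34 mm diameter and 14 mm high (30 mm in all); bore 21 mm right through; mass about 150 g. z up along the axis.
- thrust_ring_center (a point): Centre of the plain brass thrust ring lying flat on the bench: 36 mm outside, 21 mm bore, 8 mm thick, about 45 g; the point is 4 mm above its underside. z up along the axis.
- collar_center (a point): Centre of the steel set collar lying flat on the bench: 42 mm outside, 21 mm bore, 16 mm high, about 130 g, two small black set screws in its side, 120 degrees apart (one towards its x axis), so that two fingers always leave one free; the point is 8 mm above its underside. z up along the axis.
- spare_wheel_spot (a point): Bystander: spare grey grinding wheel lying flat, 100 mm diameter, 20 mm bore, 18 mm thick; point on its axis 3 mm above the bench.
- spanner_spot (a point): Bystander: dark steel spanner lying flat, 180 mm long along its x axis; point at the middle, 3 mm above the bench.
- grease_tin_spot (a point): Bystander: round tin 68 mm diameter, 55 mm high; point on its axis 3 mm above the bench.
- hex_key_spot (a point): Bystander: L-shaped hex key of 6 mm steel, 100 mm long along its x axis; point at the middle of the long leg, 3 mm above the bench.

How it is judged:
On the way, in this order (a step that is already met when the one before it is completed fails the run):
1. the pulley is home on the pressure plate, hub up, on the shaft (horizontal distance between pulley_hub and shaft_tip below 0.004 m and angle between pulley_hub's own z axis and vertical below 0.06 rad and z of pulley_hub in the frame of plate_top between 0.021 and 0.025 m), for 0.2 s.
2. the thrust ring is home on the pulley's hub, on the shaft (all of step 1 and horizontal distance between thrust_ring_center and shaft_tip below 0.004 m and angle between thrust_ring_center's own z axis and vertical below 0.06 rad and z of thrust_ring_center in the frame of pulley_hub between 0.009 and 0.013 m), for 0.2 s.
3. the set collar is home on the thrust ring, on the shaft (all of step 2 and horizontal distance between collar_center and shaft_tip below 0.004 m and angle between collar_center's own z axis and vertical below 0.06 rad and z of collar_center in the frame of thrust_ring_center between 0.01 and 0.014 m), for 0.1 s.
At the end, for the whole second after the job is handed in: Pulley, thrust ring and collar sit on the shaft in this order from below, level (0.06 rad), each home on the one below (2 mm); with the gripper on it the collar bears on the thrust ring with 8 to 18 N, the plate at rest, through the second after the program ends (all of step 3 and contact force between collar and thrust_ring between 8 and 18 N and contact force between the fingers and collar above 3 N and velocity of joint plate between -0.01 and 0.01 m/s); the arm keeps its last pose, push and grip.
It fails at once if the spring is squeezed solid (value of joint plate above 0.017 m).
It fails at once if a bystander is disturbed (moved more than 20 mm) (distance of any of spare_wheel_spot, spanner_spot, grease_tin_spot, hex_key_spot from where it was at the start of the episode above 0.02 m).
It also fails if it takes over 72 s, if anything falls off the work surface, if the arm or the gripper's body presses on something with over 40 N, if the wrist force passes 120 N, or if a joint passes its speed limit or range.

## Robot

A 6-joint arm with a two-finger parallel gripper is mounted at the origin on the work surface. World frame = base frame: x ahead of the robot, y to its left, z up, the work surface at z = 0. Lengths are in m, angles in rad, forces in N, time in s.
With the tool pointing down it reaches from about 0.25 to 0.775 m from the base axis. Payload 4 kg.
Tool frame: the origin (TCP) lies at the centre of the arm's flange, where the gripper is bolted on; the fingertips stand 199 mm ahead of it and the grasp point (between the pads) lies 180 mm ahead of it (robot.tcp_to_tips is the z of the fingertips in the tool frame, in m); z points along the fingers, y is the line along which they close (so a half turn about z gives the same grasp; the last joint's range is limited). The gripper opens to 94 mm and grips with 3 to 60 N. Pads are 16 mm wide; open, the fingers measure 119 mm over their backs; the gripper's body (75 mm by 177 mm) begins 78 mm behind the grasp point.
Start: joints at [-0.103, 0.087, 1.371, -0, 1.684, -0.103], TCP at [0.55, -0, 0.405] pointing down, gripper open.
Joint ranges: [-3.1, 3.1], [-0.76, 2.03], [0.27, 2.55], [-1.08, 4.22], [0.17, 2.65], [-2.57, 2.57]. Speed limits (rad/s): [2.79, 2.79, 3.14, 3.14, 3.14, 3.14].

## Interface

Orientations are given as [roll, pitch, yaw] about the fixed x, y, z axes, in that order (R = Rz(yaw) Ry(pitch) Rx(roll)).
In Python, from bench import robot gives the robot as it stands.
- The arm moves only by the tool play_rows, never from a script. Its arguments are lists of equal length, an entry for each row: "translation": the shift along the tool's x, y, z scaled (see below), a list of three; "twist": the turn, a rotation vector about the tool's x, y, z scaled (see below), a list of three; "gripper": the opening, from -1 (shut) to 1 (fully open). A call has 1 to 8 rows; each row shifts and turns the commanded pose from where the row before left it, along the tool's axes as they then stand; what a row does not reach is not made up. The controller multiplies each number of a shift by 0.04 m and each number of a turn by 0.1 rad. A row lasts 1/10 s, in which the tool goes at most 50 mm and 8.59 degrees, less where a joint would pass 70% of its speed; a pose out of reach is approached as far as the arm can. A call with a number of a shift or a turn outside -1 to 1 is refused whole. A call with a gripper value outside its range is refused whole. The fingers move at their own pace and stop on an object; the grip force is fixed at half the most. Time passes only in rows, so rows that do not move let the fingers close. It gives the time, the measured TCP pose, the force, the opening and the grip force at its end, in the units of the state.
- robot.get_obs(): the state, without advancing time (a new reading comes with each control period).
- robot.snapshot(name): name is "scene" or "side" or "wrist"; returns the picture (480x640x3 uint8, red, green, blue); there is no depth.
- robot.camera_model(name): a dict with "camera_matrix" (3x3 intrinsics, pixels), "rvec" (rotation vector, rad) and "tvec" (3), from world to camera coordinates, as OpenCV has them. Camera axes: x right, y down, z forward; pixel columns grow to the right and rows downward; lengths in m; the calibration is good to about 2 mm. The wrist camera is an equidistant fisheye: a pixel r from the principal point sees the ray r / f radians off the axis. A picture is of the moment at which its call begins: read the wrist's pose just before it. camera_model takes no time and is no camera call; for the wrist camera it gives the pose at the moment of the call.
- robot.close_job(): hands the job in; it is judged then, once.
Trained networks look in the newest picture that a camera, given by its name, has taken for a name from the list of things; names that differ only in an ending like _2 or _b are one class to them, and where a whole thing is asked for, a point or a joint stands for the part that bears it (a point fixed in the world has none). Each returns a list of dicts, best first, with "score" (0 to 1); they miss things now and then, are a little off and sometimes report something else, mostly with a low value. They report only what shows in the picture. A call takes as long as a camera call.
- robot.recognise(name, camera): "centre" ([x, y, z] in m, in world coordinates, good to about 4 mm: the middle of the surface that is visible of it).
- robot.spot_point(name, camera): "centre" ([x, y, z] in m, in world coordinates, good to about 4 mm: a listed point, or the origin of a listed thing).
The state is a dict: "time": time; "joint_positions": joint angles; "qvel": joint speeds; "joint_torque": joint torques, N m; "tool_pos": TCP position; "ee_rot": TCP orientation; "wrist_force": force on the tool from outside, world axes, zero at the start; "wrist_torque": the same for the moment, N m; "width": finger opening in m; "finger_force": force on a finger pad.
Only numpy, scipy, OpenCV 4.12 (cv2) and the standard library are available. Lean on these libraries where they do the work, as an engineer would, in place of code of your own. Each camera call takes 0.05 s, during which the arm holds its last target. There are 200 camera calls.

## Working session

There is one attempt and no reset: what is moved stays moved. The work goes in short steps, Python scripts to look and compute and a tool call to move; the robot and the scene stay as the last step left them, time stands still between calls to the robot, and variables do not carry over. Pictures are saved under pics/ and viewed, at most 10 in all, crops included, and the job is handed in when it is done.

Besides the shell and the picture viewer there is one more tool, called after "Request:" by a JSON object that holds its "op" and its "data", one argument or row to a line. play_rows: Moves the arm, as the interface text tells. Its arguments: {"type":"object","properties":{"translation":{"type":"array","items":{"type":"array","items":{"type":"number","minimum":-1,"maximum":1}}},"twist":{"type":"array","items":{"type":"array","items":{"type":"number","minimum":-1,"maximum":1}}},"gripper":{"type":"array","items":{"type":"number"}}},"required":["translation","twist","gripper"]}

```bash
mkdir -p pics; ls; python3 - <<'E'
from bench import robot
import cv2,numpy as np
o=robot.get_obs();print({k:np.round(v,3) for k,v in o.items()})
for c in ("scene","side"):
    im=robot.snapshot(c);cv2.imwrite(f"pics/{c}0.png",im[:,:,::-1])
    for n in ["shaft_tip","plate_top","pulley_hub","thrust_ring_center","collar_center","spare_wheel_spot","spanner_spot","grease_tin_spot","hex_key_spot"]:
        print(c,n,[(np.round(d["centre"],4),round(d["score"],2)) for d in robot.spot_point(n,c)[:2]])
print(robot.get_obs()["time"])
E
```

```text
pics
{'time': np.float64(0.0), 'joint_positions': array([-0.103,  0.088,  1.372,  0.   ,  1.684, -0.103]), 'qvel': array([-0.001, -0.001, -0.001, -0.001, -0.001, -0.001]), 'joint_torque': array([ 1.0000e-03, -3.4018e+01, -3.0242e+01,  7.2000e-02,  3.3000e-02,
       -0.0000e+00]), 'tool_pos': array([0.55 , 0.   , 0.404]), 'ee_rot': array([-3.139, -0.   ,  1.571]), 'wrist_force': array([0.684, 0.202, 0.875]), 'wrist_torque': array([-0.025,  0.001, -0.033]), 'finger_force': np.float64(0.0), 'width': np.float64(0.094)}
scene shaft_tip [(array([0.5782, 0.1325, 0.181 ]), 0.87)]
scene plate_top [(array([0.5757, 0.1309, 0.1094]), 0.49)]
scene pulley_hub [(array([ 0.4531, -0.0689,  0.0208]), 0.91), (array([0.5761, 0.13  , 0.1093]), 0.31)]
scene thrust_ring_center [(array([ 0.6158, -0.0918,  0.0055]), 0.52)]
scene collar_center []
scene spare_wheel_spot [(array([ 0.4027, -0.3768,  0.0059]), 0.58)]
scene spanner_spot [(array([ 0.7605, -0.162 ,  0.0046]), 0.95), (array([0.4569, 0.3931, 0.0005]), 0.49)]
scene grease_tin_spot [(array([0.7913, 0.0695, 0.0039]), 0.93)]
scene hex_key_spot [(array([ 4.543e-01,  3.954e-01, -1.000e-04]), 0.4), (array([ 0.7592, -0.1588,  0.0037]), 0.24)]
side shaft_tip [(array([0.5795, 0.1312, 0.1831]), 0.91), (array([ 0.7656, -0.158 ,  0.005 ]), 0.65)]
side plate_top [(array([0.578 , 0.1235, 0.1129]), 0.59)]
side pulley_hub [(array([ 0.4518, -0.0694,  0.0203]), 0.82), (array([ 0.5383, -0.2558,  0.0099]), 0.2)]
side thrust_ring_center [(array([ 0.6144, -0.0868,  0.0053]), 0.6)]
side collar_center [(array([ 0.5375, -0.2547,  0.0105]), 0.6)]
side spare_wheel_spot [(array([ 4.006e-01, -3.793e-01, -1.000e-04]), 0.8)]
side spanner_spot [(array([ 0.7633, -0.1581,  0.0049]), 0.97)]
side grease_tin_spot [(array([0.7909, 0.0711, 0.0047]), 0.64)]
side hex_key_spot [(array([0.4552, 0.3926, 0.0058]), 0.48), (array([ 0.4553, -0.0713,  0.0207]), 0.37)]
1.0
```

View pics/scene0.png

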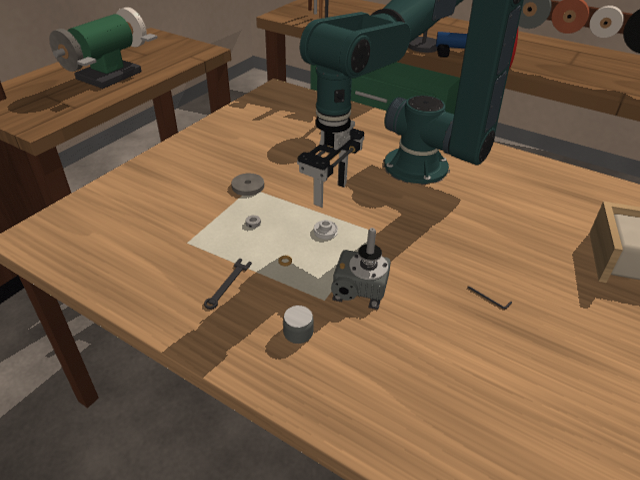

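View pics/side0.png

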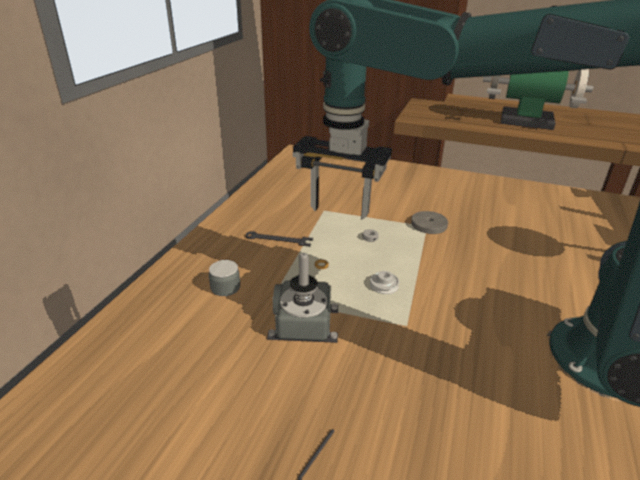

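The scene picture shows the pulley at (325,230), the ring at (285,260), the collar at (253,221) and the shaft at (372,232). That agrees with the detections. Next I'll look from the wrist.

```bash
cat > h.py <<'E'
from bench import robot
import cv2,numpy as np
def look(names,cam="wrist",save=None):
    im=robot.snapshot(cam)
    if save: cv2.imwrite(f"pics/{save}.png",im[:,:,::-1])
    for n in names:
        print(cam,n,[(np.round(d["centre"],4),round(d["score"],2)) for d in robot.spot_point(n,cam)[:2]])
    return im
def st():
    o=robot.get_obs();print({k:np.round(o[k],4) for k in("time","tool_pos","ee_rot","wrist_force","width","finger_force")})
def proj(P,cam="wrist",m=None):
    m=m or robot.camera_model(cam);R=cv2.Rodrigues(np.array(m["rvec"]))[0]
    p=np.atleast_2d(P)@R.T+np.ravel(m["tvec"]);K=np.array(m["camera_matrix"])
    if cam=="wrist":
        r=np.hypot(p[:,0],p[:,1]);t=np.arctan2(r,p[:,2]);s=t/np.maximum(r,1e-9)
        q=p[:,:2]*s[:,None]
    else: q=p[:,:2]/p[:,2:]
    return q*[K[0,0],K[1,1]]+[K[0,2],K[1,2]]
def ray(uv,z,cam="wrist",m=None):
    from scipy.optimize import fsolve
    return fsolve(lambda a:proj([a[0],a[1],z],cam,m)[0]-uv,[0.55,0.])
E
python3 - <<'E'
from h import *
look(["shaft_tip","plate_top","pulley_hub","thrust_ring_center","collar_center"],save="w0")
m=robot.camera_model("wrist");R=cv2.Rodrigues(np.array(m["rvec"]))[0];print(-R.T@np.ravel(m["tvec"]),R,m["camera_matrix"])
print(proj([[.578,.132,.18],[.578,.132,.114],[.453,-.069,.03],[.615,-.09,.008],[.538,-.255,.016]]))
E
```

```text
wrist shaft_tip [(array([0.58  , 0.1277, 0.1792]), 0.62), (array([ 0.4517, -0.0661,  0.019 ]), 0.43)]
wrist plate_top [(array([0.5806, 0.13  , 0.1169]), 0.82)]
wrist pulley_hub [(array([ 0.4527, -0.0694,  0.0216]), 0.9)]
wrist thrust_ring_center [(array([ 0.6158, -0.0897,  0.0038]), 0.86), (array([ 0.7598, -0.1585,  0.0053]), 0.17)]
wrist collar_center [(array([ 0.5366, -0.254 ,  0.0065]), 0.97)]
[0.54938191 0.07856291 0.38386343] [[ 9.99999818e-01 -2.79379844e-04  5.35204412e-04]
 [-4.13828482e-04 -9.62663824e-01  2.70699445e-01]
 [ 4.39593957e-04 -2.70699618e-01 -9.62663765e-01]] [[371.64829954   0.         317.43755033]
 [  0.         371.64829954 243.41077457]
 [  0.           0.           1.        ]]
[[369.78794033  47.48846789]
 [357.18597496  69.51316958]
 [225.54180961 287.49055044]
 [376.21782386 297.73047064]
 [308.52888864 415.24032732]]
```

View pics/w0.png

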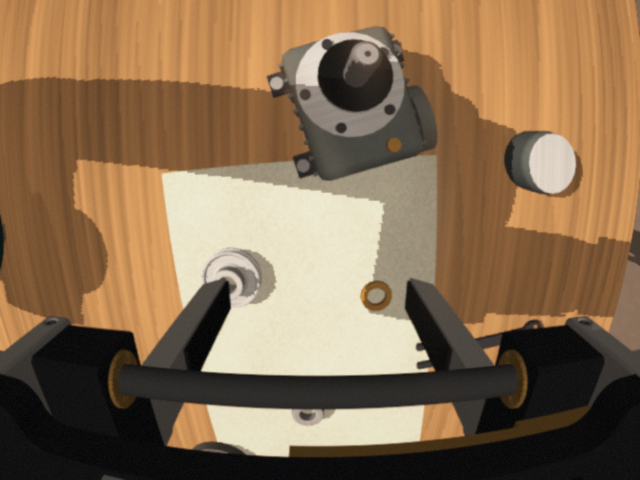

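Request:
{"op": "play_rows", "data": {
  "translation": [
    [-0.43,-0.61,0.6],
    [-0.43,-0.61,0.6],
    [-0.43,-0.61,0.6],
    [-0.43,-0.61,0.6],
    [0,0,0.8],
    [0,0,0.7],
    [0,0,0],
    [0,0,0]
  ],
  "twist": [
    [0,0,0],
    [0,0,0],
    [0,0,0],
    [0,0,0],
    [0,0,0],
    [0,0,0],
    [0,0,0],
    [0,0,0]
  ],
  "gripper": [1,1,1,1,1,1,1,1]
}}

```text
time: 2.1
tool_pos: [0.4525, -0.0688, 0.2491]
ee_rot: [-3.141, -0.0, 1.571]
wrist_force: [-0.9, -0.5, 1.0]
width: 0.0941
finger_force: 0.0
```

```bash
python3 - <<'E'
from h import *
st();look(["pulley_hub","shaft_tip"],save="w1")
for c in("scene","side"):look(["pulley_hub"],c)
E
```

```text
{'time': np.float64(2.1), 'tool_pos': array([ 0.4525, -0.0688,  0.2491]), 'ee_rot': array([-3.1414e+00, -1.0000e-04,  1.5708e+00]), 'wrist_force': array([-0.8526, -0.5481,  0.9675]), 'width': np.float64(0.0941), 'finger_force': np.float64(0.0)}
wrist pulley_hub [(array([ 0.7621, -0.1622,  0.0062]), 0.67), (array([ 0.4538, -0.0685,  0.0196]), 0.66)]
wrist shaft_tip []
scene pulley_hub [(array([ 0.4576, -0.0688,  0.0227]), 0.8)]
side pulley_hub [(array([ 0.4545, -0.0672,  0.0206]), 0.95)]
```

Request:
{"op": "play_rows", "data": {
  "translation": [
    [0.0,0.0,0.4],
    [0.0,0,0.375],
    [0,0,0],
    [0,0,0],
    [0,0,0],
    [0,0,0],
    [0,0,0],
    [0,0,0]
  ],
  "twist": [
    [0,0,0],
    [0,0,0],
    [0,0,0],
    [0,0,0],
    [0,0,0],
    [0,0,0],
    [0,0,0],
    [0,0,0]
  ],
  "gripper": [1,0,-1,-1,-1,-1,-1,-1]
}}

```text
time: 3.25
tool_pos: [0.4525, -0.0689, 0.2181]
ee_rot: [3.141, 0.0, 1.571]
wrist_force: [-0.9, -0.3, 0.0]
width: 0.0413
finger_force: 0.0
```

Request:
{"op": "play_rows", "data": {
  "translation": [
    [0.0,0.0,0],
    [0.0,0,0],
    [0,0,0],
    [0,0,0],
    [0,0,0],
    [0,0,0],
    [0,0,0],
    [0,0,0]
  ],
  "twist": [
    [0,0,0],
    [0,0,0],
    [0,0,0],
    [0,0,0],
    [0,0,0],
    [0,0,1],
    [0,0,1],
    [0,0,1]
  ],
  "gripper": [-1,-1,-1,0.1,0.1,0.1,0.1,0.1]
}}

```text
time: 4.05
tool_pos: [0.4522, -0.0688, 0.2174]
ee_rot: [-3.141, 0.0, 1.267]
wrist_force: [0.0, -0.0, 0.3]
width: 0.0519
finger_force: 0.0
```

Request:
{"op": "play_rows", "data": {
  "translation": [
    [0.0,0.0,0],
    [0.0,0,0],
    [0,0,0],
    [0,0,0],
    [0,0,0],
    [0,0,0],
    [0,0,0],
    [0,0,0]
  ],
  "twist": [
    [0,0,1],
    [0,0,1],
    [0,0,1],
    [0,0,1],
    [0,0,1],
    [0,0,1],
    [0,0,1],
    [0,0,1]
  ],
  "gripper": [0.1,0.1,0.1,0.1,0.1,0.1,0.1,0.1]
}}

```text
time: 4.85
tool_pos: [0.4522, -0.0687, 0.2174]
ee_rot: [-3.141, 0.001, 0.467]
wrist_force: [-0.7, -0.2, 0.6]
width: 0.0519
finger_force: 0.0
```

Request:
{"op": "play_rows", "data": {
  "translation": [
    [0.0,0.0,0],
    [0.0,0,0],
    [0,0,0],
    [0,0,0],
    [0,0,0],
    [0,0,0],
    [0,0,0],
    [0,0,0]
  ],
  "twist": [
    [0,0,1],
    [0,0,1],
    [0,0,1],
    [0,0,1],
    [0,0,0.7],
    [0,0,0],
    [0,0,0],
    [0,0,0]
  ],
  "gripper": [0.1,0.1,0.1,0.1,-0.1,-1,-1,-1]
}}

```text
time: 5.65
tool_pos: [0.4523, -0.0687, 0.2174]
ee_rot: [-3.141, 0.001, 0.002]
wrist_force: [-0.4, 0.9, -0.4]
width: 0.0327
finger_force: 30.0
```

Request:
{"op": "play_rows", "data": {
  "translation": [
    [0.0,0.0,-0.5],
    [0.0,0,-0.9],
    [0,0,-0.95],
    [0,0,-0.95],
    [0,0,-0.95],
    [0.4,-0.7,-0.65],
    [0.4,-0.8,0],
    [0.4,-0.8,0]
  ],
  "twist": [
    [0,0,0],
    [0,0,0],
    [0,0,0],
    [0,0,0],
    [0,0,0],
    [0,0,0],
    [0,0,0],
    [0,0,0]
  ],
  "gripper": [-1,-1,-1,-1,-1,-1,-1,-1]
}}

```text
time: 6.45
tool_pos: [0.5008, 0.024, 0.4149]
ee_rot: [3.141, -0.003, 0.0]
wrist_force: [0.2, -0.5, -1.6]
width: 0.0324
finger_force: 30.0
```

Request:
{"op": "play_rows", "data": {
  "translation": [
    [0.2,-0.8,0],
    [0.2,-0.8,0],
    [0.1,-0.8,0],
    [0,-0.25,0],
    [0,0,0],
    [0,0,0],
    [0,0,0]
  ],
  "twist": [
    [0,0,0],
    [0,0,0],
    [0,0,0],
    [0,0,0],
    [0,0,0],
    [0,0,0],
    [0,0,0]
  ],
  "gripper": [-1,-1,-1,-1,-1,-1,-1]
}}

```text
time: 7.15
tool_pos: [0.5202, 0.1281, 0.4137]
ee_rot: [3.141, -0.0, -0.001]
wrist_force: [-0.1, -0.5, -1.8]
width: 0.0321
finger_force: 30.0
```

```bash
python3 - <<'E'
from h import *
st();look(["pulley_hub","shaft_tip"],save="w2")
a=proj([[.579,.13,.18],[.579,.13,.114]]);print(a)
m=robot.camera_model("wrist");np.save("m2.npy",m,allow_pickle=True)
for c in("scene","side"):look(["pulley_hub","shaft_tip"],c)
E
```

```text
{'time': np.float64(7.15), 'tool_pos': array([0.5202, 0.1281, 0.4137]), 'ee_rot': array([ 3.1409e+00, -0.0000e+00, -7.0000e-04]), 'wrist_force': array([-0.1004, -0.5094, -1.8448]), 'width': np.float64(0.0321), 'finger_force': np.float64(29.9995)}
wrist pulley_hub [(array([0.5184, 0.1244, 0.2166]), 0.76)]
wrist shaft_tip [(array([0.5771, 0.1271, 0.1834]), 0.59)]
[[313.89182157 175.47482966]
 [314.56682553 167.68061519]]
scene pulley_hub [(array([0.519 , 0.1251, 0.2171]), 0.89)]
scene shaft_tip [(array([0.5775, 0.1332, 0.1799]), 0.93)]
side pulley_hub [(array([0.5196, 0.1288, 0.2175]), 0.66)]
side shaft_tip [(array([0.575 , 0.1313, 0.1842]), 0.82)]
```

View pics/w2.png

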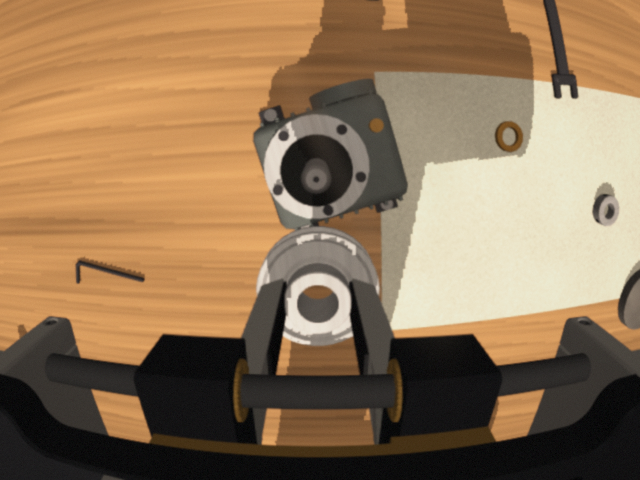

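```bash
python3 - <<'E'
from h import *
m=np.load("m2.npy",allow_pickle=True).item()
im=cv2.imread("pics/w2.png")
a=cv2.resize(im[155:205,290:340],(400,400),interpolation=cv2.INTER_CUBIC)
b=cv2.resize(im[255:355,270:370],(400,400),interpolation=cv2.INTER_CUBIC)
cv2.imwrite("pics/c2.png",np.hstack([a,b]))
print(ray([316,179],.18,m=m), proj([[.5202,.1281,.2263],[.5202,.1281,.196]],m=m))
E
```

```text
[0.57695888 0.12879688] [[317.47205984 304.65939782]
 [317.37368332 282.16893405]]
```

View pics/c2.png

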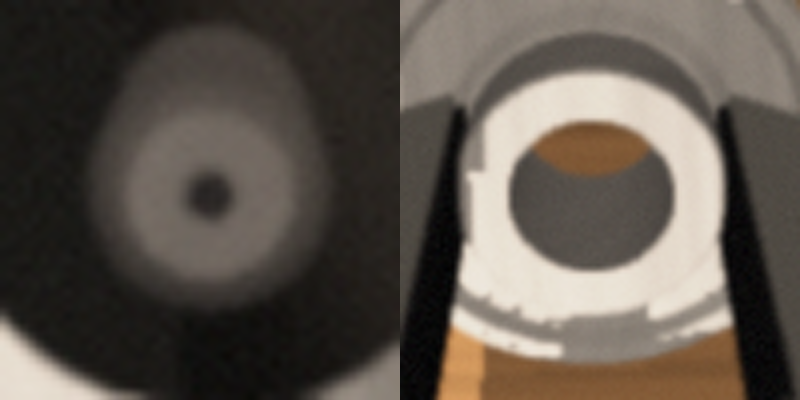

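The wrist picture shows the shaft tip at (316,179) and the held pulley's bore at (318,304), within 0.5 mm of the tool axis. That puts the tip at about (0.5766, 0.1290).

Request:
{"op": "play_rows", "data": {
  "translation": [
    [0.47,-0.022,0],
    [0.47,0,0],
    [0.47,0,0],
    [0,0,0],
    [0,0,0],
    [0,0,0]
  ],
  "twist": [
    [0,0,0],
    [0,0,0],
    [0,0,0],
    [0,0,0],
    [0,0,0],
    [0,0,0]
  ],
  "gripper": [-1,-1,-1,-1,-1,-1]
}}

```text
time: 8.2
tool_pos: [0.5761, 0.1303, 0.4138]
ee_rot: [-3.142, 0.0, 0.001]
wrist_force: [-0.1, 0.1, -1.0]
width: 0.0326
finger_force: 30.0
```

```bash
python3 - <<'E'
from h import *
st();look(["pulley_hub","shaft_tip"],save="w3")
for c in("scene","side"):look(["pulley_hub","shaft_tip"],c)
E
```

```text
{'time': np.float64(8.2), 'tool_pos': array([0.5761, 0.1303, 0.4138]), 'ee_rot': array([-3.1416e+00,  4.0000e-04,  1.1000e-03]), 'wrist_force': array([-0.107 ,  0.0632, -0.9748]), 'width': np.float64(0.0326), 'finger_force': np.float64(29.9996)}
wrist pulley_hub [(array([0.5728, 0.1324, 0.2169]), 0.93)]
wrist shaft_tip []
scene pulley_hub [(array([0.5749, 0.1258, 0.218 ]), 0.67)]
scene shaft_tip [(array([0.5787, 0.1307, 0.1789]), 0.93)]
side pulley_hub [(array([0.5767, 0.1281, 0.2168]), 0.68)]
side shaft_tip [(array([0.576 , 0.1314, 0.1818]), 0.86), (array([0.5763, 0.1237, 0.1113]), 0.64)]
```

Request:
{"op": "play_rows", "data": {
  "translation": [
    [0,0,0]
  ],
  "twist": [
    [0,0,0]
  ],
  "gripper": [-1]
}}

```text
time: 8.75
tool_pos: [0.5766, 0.1302, 0.4137]
ee_rot: [3.142, -0.0, 0.001]
wrist_force: [-0.5, 0.4, -1.0]
width: 0.0328
finger_force: 30.0
```

```bash
python3 - <<'E'
from h import *
for i in range(6):
    robot.snapshot("scene");print(np.round(robot.get_obs()["tool_pos"],4))
E
```

```text
[0.5766 0.1302 0.4137]
[0.5766 0.1302 0.4137]
[0.5767 0.1302 0.4137]
[0.5767 0.1302 0.4137]
[0.5767 0.1302 0.4137]
[0.5767 0.1302 0.4136]
```

Request:
{"op": "play_rows", "data": {
  "translation": [
    [0,0.018,0.2],
    [0,0,0.2],
    [0,0,0.2],
    [0,0,0.1],
    [0,0,0],
    [0,0,0]
  ],
  "twist": [
    [0,0,0],
    [0,0,0],
    [0,0,0],
    [0,0,0],
    [0,0,0],
    [0,0,0]
  ],
  "gripper": [-1,-1,-1,-1,-1,-1]
}}

```text
time: 9.65
tool_pos: [0.5767, 0.1294, 0.3856]
ee_rot: [3.142, 0.0, 0.001]
wrist_force: [0.5, 0.1, -1.4]
width: 0.0327
finger_force: 30.0
```

Request:
{"op": "play_rows", "data": {
  "translation": [
    [0,0,0.2],
    [0,0,0.2],
    [0,0,0.2],
    [0,0,0.2],
    [0,0,0],
    [0,0,0]
  ],
  "twist": [
    [0,0,0],
    [0,0,0],
    [0,0,0],
    [0,0,0],
    [0,0,0],
    [0,0,0]
  ],
  "gripper": [-1,-1,-1,-1,-1,-1]
}}

```text
time: 10.25
tool_pos: [0.5766, 0.1294, 0.3532]
ee_rot: [3.141, 0.001, 0.001]
wrist_force: [0.1, 0.3, -1.7]
width: 0.0329
finger_force: 30.0
```

Request:
{"op": "play_rows", "data": {
  "translation": [
    [0,0,0.2],
    [0,0,0.2],
    [0,0,0.15],
    [0,0,0.0],
    [0,0,0]
  ],
  "twist": [
    [0,0,0],
    [0,0,0],
    [0,0,0],
    [0,0,0],
    [0,0,0]
  ],
  "gripper": [-1,-1,-1,-1,-1]
}}

```text
time: 10.75
tool_pos: [0.5766, 0.1295, 0.3316]
ee_rot: [3.142, 0.0, 0.001]
wrist_force: [-0.1, -0.2, -1.1]
width: 0.0325
finger_force: 30.0
```

Just above contact. I'll go down 1 mm more and release.

Request:
{"op": "play_rows", "data": {
  "translation": [
    [0,0,0.03],
    [0,0,0],
    [0,0,0],
    [0,0,0],
    [0,0,0],
    [0,0,0],
    [0,0,0]
  ],
  "twist": [
    [0,0,0],
    [0,0,0],
    [0,0,0],
    [0,0,0],
    [0,0,0],
    [0,0,0],
    [0,0,0]
  ],
  "gripper": [-1,-1,0.2,0.2,0.2,0.2,0.2]
}}

```text
time: 11.45
tool_pos: [0.5767, 0.1294, 0.3306]
ee_rot: [-3.142, -0.0, 0.001]
wrist_force: [0.0, -0.4, 0.4]
width: 0.0563
finger_force: 0.0
```

Request:
{"op": "play_rows", "data": {
  "translation": [
    [0,0,-0.9],
    [0,0,-0.9],
    [0,0.2,-0.2],
    [0.16,0.9,0],
    [0.16,0.9,0],
    [0.16,0.9,0],
    [0.16,0.9,0.4],
    [0.16,0.9,0.6]
  ],
  "twist": [
    [0,0,0],
    [0,0,0],
    [0,0,0],
    [0,0,0],
    [0,0,0],
    [0,0,0],
    [0,0,0],
    [0,0,0]
  ],
  "gripper": [0.2,0.2,1,1,1,1,1,1]
}}

```text
time: 12.25
tool_pos: [0.609, -0.0604, 0.3713]
ee_rot: [3.141, -0.004, 0.001]
wrist_force: [0.1, -0.0, -0.5]
width: 0.0935
finger_force: 0.0
```

Request:
{"op": "play_rows", "data": {
  "translation": [
    [0.16,0.77,0.6],
    [0,0,0.9],
    [0,0,0.9],
    [0,0,0],
    [0,0,0],
    [0,0,0]
  ],
  "twist": [
    [0,0,0],
    [0,0,0],
    [0,0,0],
    [0,0,0],
    [0,0,0],
    [0,0,0]
  ],
  "gripper": [1,1,1,1,1,1]
}}

```text
time: 12.85
tool_pos: [0.6159, -0.0893, 0.2771]
ee_rot: [3.141, -0.004, 0.001]
wrist_force: [-0.1, -0.4, -0.1]
width: 0.0941
finger_force: 0.0
```

```bash
python3 - <<'E'
from h import *
st();look(["thrust_ring_center"],save="w4")
for c in("scene","side"):look(["thrust_ring_center","pulley_hub","plate_top"],c,save=c+"4")
E
```

```text
{'time': np.float64(12.85), 'tool_pos': array([ 0.6159, -0.0893,  0.2771]), 'ee_rot': array([ 3.1406e+00, -4.1000e-03,  1.2000e-03]), 'wrist_force': array([-0.0798, -0.4452, -0.1498]), 'width': np.float64(0.0941), 'finger_force': np.float64(0.0)}
wrist thrust_ring_center [(array([ 0.614 , -0.0884,  0.0084]), 0.97)]
scene thrust_ring_center [(array([ 0.6156, -0.0922,  0.0022]), 0.51)]
scene pulley_hub [(array([0.5775, 0.1286, 0.1358]), 0.75)]
scene plate_top []
side thrust_ring_center [(array([ 0.6165, -0.088 ,  0.0027]), 0.53)]
side pulley_hub [(array([0.5778, 0.1267, 0.1345]), 0.85)]
side plate_top [(array([0.5797, 0.1269, 0.111 ]), 0.46)]
```

View pics/side4.png

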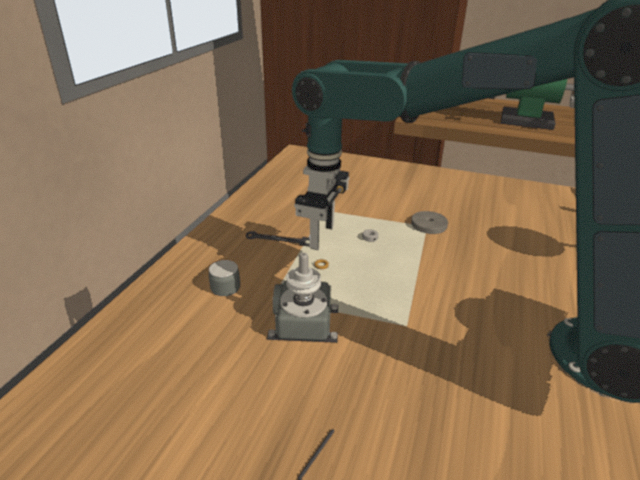

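Side picture: the pulley is seated on the plate at (303,280). Going down to the ring.

Request:
{"op": "play_rows", "data": {
  "translation": [
    [0,0,0.7],
    [0,0,0.7],
    [0,0,0.35],
    [0,0,0],
    [0,0,0]
  ],
  "twist": [
    [0,0,0],
    [0,0,0],
    [0,0,0],
    [0,0,0],
    [0,0,0]
  ],
  "gripper": [1,1,0.5,0.2,0.2]
}}

```text
time: 13.85
tool_pos: [0.6155, -0.0894, 0.2051]
ee_rot: [3.142, -0.001, 0.001]
wrist_force: [-0.4, -0.5, 0.7]
width: 0.0735
finger_force: 0.0
```

Request:
{"op": "play_rows", "data": {
  "translation": [
    [0,0,0.11],
    [0,0,0],
    [0,0,0],
    [0,0,0],
    [0,0,0],
    [0,0,0],
    [0,0,0],
    [0,0,0]
  ],
  "twist": [
    [0,0,0],
    [0,0,0],
    [0,0,0],
    [0,0,0],
    [0,0,0],
    [0,0,0],
    [0,0,0],
    [0,0,0]
  ],
  "gripper": [0.2,-1,-1,-1,-1,-1,-1,-1]
}}

```text
time: 14.65
tool_pos: [0.6154, -0.0894, 0.2006]
ee_rot: [3.141, -0.001, 0.001]
wrist_force: [-0.1, 0.4, 2.2]
width: 0.0343
finger_force: 30.0
```

Request:
{"op": "play_rows", "data": {
  "translation": [
    [0.0,0.0,0],
    [0.0,0,0],
    [0,0,0],
    [0,0,0],
    [0,0,0],
    [0,0,0],
    [0,0,0],
    [0,0,0]
  ],
  "twist": [
    [0,0,0],
    [0,0,0],
    [0,0,-1],
    [0,0,-1],
    [0,0,-1],
    [0,0,-1],
    [0,0,-1],
    [0,0,-1]
  ],
  "gripper": [0.15,0.15,0.15,0.15,0.15,0.15,0.15,0.15]
}}

```text
time: 15.45
tool_pos: [0.6151, -0.0893, 0.1996]
ee_rot: [-3.141, 0.0, 0.605]
wrist_force: [-0.6, 0.4, -0.2]
width: 0.0542
finger_force: 0.0
```

Request:
{"op": "play_rows", "data": {
  "translation": [
    [0.0,0.0,0],
    [0.0,0,0],
    [0,0,0],
    [0,0,0],
    [0,0,0],
    [0,0,0],
    [0,0,0],
    [0,0,0]
  ],
  "twist": [
    [0,0,-1],
    [0,0,-1],
    [0,0,-1],
    [0,0,-1],
    [0,0,-1],
    [0,0,-1],
    [0,0,-1],
    [0,0,-1]
  ],
  "gripper": [0.15,0.15,0.15,0.15,0.15,0.15,0.15,0.15]
}}

```text
time: 16.25
tool_pos: [0.6151, -0.0893, 0.1996]
ee_rot: [-3.141, -0.0, 1.405]
wrist_force: [-0.4, -0.7, 0.1]
width: 0.054
finger_force: 0.0
```

Request:
{"op": "play_rows", "data": {
  "translation": [
    [0.0,0.0,0],
    [0.0,0,0],
    [0,0,0],
    [0,0,0],
    [0,0,0],
    [0,0,0],
    [0,0,0],
    [0,0,0]
  ],
  "twist": [
    [0,0,-1],
    [0,0,-0.7],
    [0,0,0],
    [0,0,0],
    [0,0,0],
    [0,0,0],
    [0,0,0],
    [0,0,0]
  ],
  "gripper": [0.15,0.15,-1,-1,-1,-1,-1,-1]
}}

```text
time: 17.05
tool_pos: [0.6152, -0.0893, 0.2]
ee_rot: [-3.142, -0.0, 1.571]
wrist_force: [-0.7, 0.7, 0.2]
width: 0.0346
finger_force: 30.0
```

Request:
{"op": "play_rows", "data": {
  "translation": [
    [0,0,-0.6],
    [0,0,-0.95],
    [0,0,-0.95],
    [0,0,-0.95],
    [0.2,0,-0.95],
    [0.7,-0.2,-0.7],
    [0.8,-0.3,0],
    [0.8,-0.3,0]
  ],
  "twist": [
    [0,0,0],
    [0,0,0],
    [0,0,0],
    [0,0,0],
    [0,0,0],
    [0,0,0],
    [0,0,0],
    [0,0,0]
  ],
  "gripper": [-1,-1,-1,-1,-1,-1,-1,-1]
}}

```text
time: 17.85
tool_pos: [0.5829, 0.0114, 0.406]
ee_rot: [3.138, 0.0, 1.57]
wrist_force: [-0.3, -0.3, -1.3]
width: 0.0349
finger_force: 30.0
```

Request:
{"op": "play_rows", "data": {
  "translation": [
    [0.8,-0.16,0],
    [0.67,0,0],
    [0,0,0],
    [0,0,0],
    [0,0,0],
    [0,0,0],
    [0,0,0],
    [0,0,0]
  ],
  "twist": [
    [0,0,0],
    [0,0,0],
    [0,0,0],
    [0,0,0],
    [0,0,0],
    [0,0,0],
    [0,0,0],
    [0,0,0]
  ],
  "gripper": [-1,-1,-1,-1,-1,-1,-1,-1]
}}

```text
time: 18.65
tool_pos: [0.5769, 0.0688, 0.4041]
ee_rot: [-3.142, 0.0, 1.57]
wrist_force: [0.8, -0.3, 0.0]
width: 0.0354
finger_force: 30.0
```

```bash
python3 - <<'E'
from h import *
st();m=robot.camera_model("wrist");p=robot.get_obs()["tool_pos"]
im=look(["thrust_ring_center","shaft_tip"],save="w5")[:,:,::-1]
q=proj([[.5767,.1294,.18],[p[0],p[1],p[2]-.192]],m=m);print(q)
np.save("m5.npy",m,allow_pickle=True)
c=[]
for (u,v),h in zip(q.round().astype(int),(25,50)):
    print("crop origin",u-h,v-h,400/2/h);c.append(cv2.resize(im[v-h:v+h,u-h:u+h],(400,400),interpolation=cv2.INTER_CUBIC))
cv2.imwrite("pics/c5.png",np.hstack(c))
E
```

```text
{'time': np.float64(18.65), 'tool_pos': array([0.5769, 0.0688, 0.4041]), 'ee_rot': array([-3.1416e+00,  1.0000e-04,  1.5696e+00]), 'wrist_force': array([ 0.8103, -0.3406,  0.0142]), 'width': np.float64(0.0354), 'finger_force': np.float64(29.9998)}
wrist thrust_ring_center [(array([0.5767, 0.0682, 0.2061]), 0.89)]
wrist shaft_tip []
[[317.8513754  174.25084167]
 [318.57394041 301.4727935 ]]
crop origin 293 149 8.0
crop origin 269 251 4.0
```

View pics/c5.png

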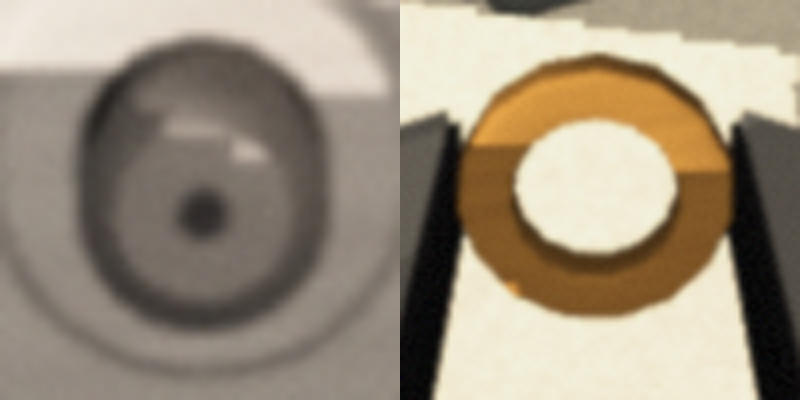

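Crop: the shaft tip is at about (318.4,175.8) and the held ring's bore at about (318,300), so the tip is near (0.577, 0.1286).

Request:
{"op": "play_rows", "data": {
  "translation": [
    [0.5,0,0],
    [0.5,0,0],
    [0.49,0,0],
    [0,0,0],
    [0,0,0],
    [0,0,0]
  ],
  "twist": [
    [0,0,0],
    [0,0,0],
    [0,0,0],
    [0,0,0],
    [0,0,0],
    [0,0,0]
  ],
  "gripper": [-1,-1,-1,-1,-1,-1]
}}

```text
time: 19.4
tool_pos: [0.5769, 0.1283, 0.4041]
ee_rot: [3.142, 0.001, 1.57]
wrist_force: [0.1, 0.2, -1.3]
width: 0.0349
finger_force: 30.0
```

Underside is about 0.204. Descending 34 mm, checking forces.

Request:
{"op": "play_rows", "data": {
  "translation": [
    [0.01,0,0.3],
    [0,0,0.25],
    [0,0,0.2],
    [0,0,0.1],
    [0,0,0],
    [0,0,0]
  ],
  "twist": [
    [0,0,0],
    [0,0,0],
    [0,0,0],
    [0,0,0],
    [0,0,0],
    [0,0,0]
  ],
  "gripper": [-1,-1,-1,-1,-1,-1]
}}

```text
time: 20.0
tool_pos: [0.5769, 0.1295, 0.3701]
ee_rot: [3.141, -0.0, 1.571]
wrist_force: [0.7, 0.0, -0.9]
width: 0.0349
finger_force: 30.0
```

Request:
{"op": "play_rows", "data": {
  "translation": [
    [0,0,0.2],
    [0,0,0.2],
    [0,0,0.2],
    [0,0,0.05],
    [0,0,0],
    [0,0,0]
  ],
  "twist": [
    [0,0,0],
    [0,0,0],
    [0,0,0],
    [0,0,0],
    [0,0,0],
    [0,0,0]
  ],
  "gripper": [-1,-1,-1,-1,-1,-1]
}}

```text
time: 20.6
tool_pos: [0.5769, 0.1295, 0.3442]
ee_rot: [3.141, -0.0, 1.571]
wrist_force: [-1.2, -0.6, -0.4]
width: 0.0352
finger_force: 30.0
```

Request:
{"op": "play_rows", "data": {
  "translation": [
    [0,0,0.06],
    [0,0,0],
    [0,0,0],
    [0,0,0],
    [0,0,0],
    [0,0,0],
    [0,0,0],
    [0,0,0]
  ],
  "twist": [
    [0,0,0],
    [0,0,0],
    [0,0,0],
    [0,0,0],
    [0,0,0],
    [0,0,0],
    [0,0,0],
    [0,0,0]
  ],
  "gripper": [-1,-1,-1,0.2,0.2,0.2,0.2,0.2]
}}

```text
time: 21.4
tool_pos: [0.5768, 0.1295, 0.3417]
ee_rot: [-3.142, 0.0, 1.571]
wrist_force: [0.7, 0.6, 1.2]
width: 0.0564
finger_force: 0.0
```

Request:
{"op": "play_rows", "data": {
  "translation": [
    [0,0,-0.9],
    [0,0,-0.9],
    [-0.5,0,0],
    [-0.95,-0.1,0],
    [-0.95,-0.1,0],
    [-0.95,-0.1,0],
    [-0.95,-0.1,0],
    [-0.95,-0.1,0]
  ],
  "twist": [
    [0,0,0],
    [0,0,0],
    [0,0,0],
    [0,0,0],
    [0,0,0],
    [0,0,0],
    [0,0,0],
    [0,0,0]
  ],
  "gripper": [0.2,0.2,1,1,1,1,1,1]
}}

```text
time: 22.2
tool_pos: [0.5564, -0.0819, 0.4138]
ee_rot: [3.141, 0.0, 1.571]
wrist_force: [0.9, 0.5, -0.0]
width: 0.0938
finger_force: 0.0
```

Request:
{"op": "play_rows", "data": {
  "translation": [
    [-0.95,-0.1,0],
    [-0.95,-0.1,0.2],
    [-0.95,-0.1,0.5],
    [-0.95,-0.1,0.5],
    [-0.53,-0.1,0.9],
    [0,0,0.4],
    [0,0,0],
    [0,0,0]
  ],
  "twist": [
    [0,0,0],
    [0,0,0],
    [0,0,0],
    [0,0,0],
    [0,0,0],
    [0,0,0],
    [0,0,0],
    [0,0,0]
  ],
  "gripper": [1,1,1,1,1,1,1,1]
}}

```text
time: 23.0
tool_pos: [0.537, -0.2536, 0.3141]
ee_rot: [3.141, -0.0, 1.571]
wrist_force: [0.1, 1.1, 0.1]
width: 0.0938
finger_force: 0.0
```

```bash
python3 - <<'E'
from h import *
st();im=look(["collar_center"],save="w6")[:,:,::-1]
for c in("scene","side"):look(["collar_center","thrust_ring_center","pulley_hub"],c,save=c+"6")
p=proj([.537,-.2545,.016])[0];print(p);u,v=p.astype(int)
a=cv2.resize(im[v-60:v+40,u-50:u+50],(400,400),interpolation=cv2.INTER_CUBIC)
s=cv2.imread("pics/side6.png")[230:330,255:355]
cv2.imwrite("pics/c6.png",np.hstack([a,cv2.resize(s,(400,400),interpolation=cv2.INTER_CUBIC)]))
E
```

```text
{'time': np.float64(23.0), 'tool_pos': array([ 0.537 , -0.2536,  0.3141]), 'ee_rot': array([ 3.1414e+00, -1.0000e-04,  1.5710e+00]), 'wrist_force': array([0.101 , 1.0641, 0.1167]), 'width': np.float64(0.0938), 'finger_force': np.float64(0.0)}
wrist collar_center [(array([ 0.5379, -0.252 ,  0.0032]), 0.94)]
scene collar_center [(array([ 0.5393, -0.2541,  0.0088]), 0.67)]
scene thrust_ring_center [(array([0.5755, 0.1267, 0.1453]), 0.66)]
scene pulley_hub [(array([0.5762, 0.1279, 0.1346]), 0.76)]
side collar_center [(array([ 0.538 , -0.255 ,  0.0087]), 0.49)]
side thrust_ring_center [(array([0.5785, 0.1292, 0.1444]), 0.64)]
side pulley_hub [(array([0.5767, 0.1283, 0.1342]), 0.86)]
[317.99286342 245.2350416 ]
```

View pics/c6.png

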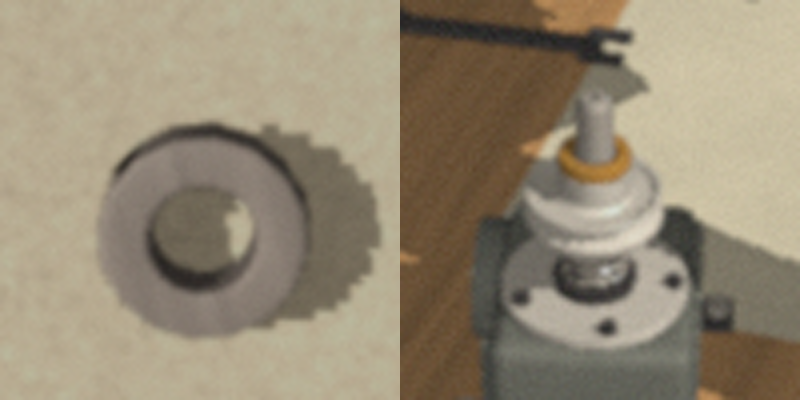

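The crop shows the thrust ring flat on the pulley hub in the side view, and the collar lies clear. Now grasping the collar.

Request:
{"op": "play_rows", "data": {
  "translation": [
    [0,0,0.8],
    [0,0,0.8],
    [0,0,0.8],
    [0,0,0.3],
    [0,0,0],
    [0,0,0]
  ],
  "twist": [
    [0,0,0],
    [0,0,0],
    [0,0,0],
    [0,0,0],
    [0,0,0],
    [0,0,0]
  ],
  "gripper": [1,1,0.5,0.2,0.2,0.2]
}}

```text
time: 24.1
tool_pos: [0.5374, -0.254, 0.207]
ee_rot: [3.14, 0.001, 1.571]
wrist_force: [0.1, 0.3, 0.4]
width: 0.0653
finger_force: 0.0
```

Request:
{"op": "play_rows", "data": {
  "translation": [
    [0,0,0.11],
    [0,0,0],
    [0,0,0],
    [0,0,0],
    [0,0,0],
    [0,0,0],
    [0,0,0],
    [0,0,0]
  ],
  "twist": [
    [0,0,0],
    [0,0,0],
    [0,0,0],
    [0,0,0],
    [0,0,0],
    [0,0,0],
    [0,0,0],
    [0,0,0]
  ],
  "gripper": [0.2,-1,-1,-1,-1,-1,0.3,0.3]
}}

```text
time: 24.9
tool_pos: [0.5367, -0.2536, 0.2008]
ee_rot: [-3.141, -0.0, 1.571]
wrist_force: [0.1, 0.0, -0.2]
width: 0.0538
finger_force: 0.0
```

Request:
{"op": "play_rows", "data": {
  "translation": [
    [0.0,0.0,0],
    [0.0,0,0],
    [0,0,0],
    [0,0,0],
    [0,0,0],
    [0,0,0],
    [0,0,0],
    [0,0,0]
  ],
  "twist": [
    [0,0,1],
    [0,0,1],
    [0,0,1],
    [0,0,1],
    [0,0,1],
    [0,0,1],
    [0,0,1],
    [0,0,1]
  ],
  "gripper": [0.25,0.25,0.25,0.25,0.25,0.25,0.25,0.25]
}}

```text
time: 25.7
tool_pos: [0.5366, -0.2536, 0.2005]
ee_rot: [-3.14, 0.0, 0.767]
wrist_force: [-0.4, 0.4, 0.0]
width: 0.0587
finger_force: 0.0
```

Request:
{"op": "play_rows", "data": {
  "translation": [
    [0.0,0.0,0],
    [0.0,0,0],
    [0,0,0],
    [0,0,0],
    [0,0,0],
    [0,0,0],
    [0,0,0],
    [0,0,0]
  ],
  "twist": [
    [0,0,1],
    [0,0,1],
    [0,0,1],
    [0,0,1],
    [0,0,1],
    [0,0,1],
    [0,0,1],
    [0,0,0.7]
  ],
  "gripper": [0.25,0.25,0.25,0.25,0.25,0.25,0.25,0.25]
}}

```text
time: 26.5
tool_pos: [0.5366, -0.2536, 0.2005]
ee_rot: [-3.141, 0.001, -0.003]
wrist_force: [0.4, -0.6, -0.8]
width: 0.0589
finger_force: 0.0
```

Request:
{"op": "play_rows", "data": {
  "translation": [
    [0.0,0.0,0],
    [0.0,0,0],
    [0,0,0],
    [0,0,0],
    [0,0,0],
    [0,0,0],
    [0,0,0]
  ],
  "twist": [
    [0,0,0],
    [0,0,0],
    [0,0,0],
    [0,0,0],
    [0,0,0],
    [0,0,0],
    [0,0,0]
  ],
  "gripper": [-1,-1,-1,-1,-1,-1,-1]
}}

```text
time: 27.2
tool_pos: [0.5368, -0.2537, 0.2012]
ee_rot: [-3.141, 0.0, 0.001]
wrist_force: [-0.8, -0.1, -1.7]
width: 0.0408
finger_force: 30.0
```

Request:
{"op": "play_rows", "data": {
  "translation": [
    [0,0,-0.6],
    [0,0,-0.95],
    [0,0,-0.95],
    [0,-0.2,-0.95],
    [0.1,-0.6,-0.95],
    [0.1,-0.85,-0.7],
    [0.1,-0.9,0],
    [0.1,-0.9,0]
  ],
  "twist": [
    [0,0,0],
    [0,0,0],
    [0,0,0],
    [0,0,0],
    [0,0,0],
    [0,0,0],
    [0,0,0],
    [0,0,0]
  ],
  "gripper": [-1,-1,-1,-1,-1,-1,-1,-1]
}}

```text
time: 28.0
tool_pos: [0.5527, -0.1146, 0.4073]
ee_rot: [3.141, -0.004, 0.0]
wrist_force: [-0.1, 0.1, -1.5]
width: 0.0408
finger_force: 30.0
```

Request:
{"op": "play_rows", "data": {
  "translation": [
    [0.1,-0.9,0],
    [0.1,-0.9,0],
    [0.1,-0.9,0],
    [0.1,-0.9,0],
    [0.1,-0.9,0],
    [0.1,-0.9,0],
    [0,-0.5,0],
    [0,-0.1,0]
  ],
  "twist": [
    [0,0,0],
    [0,0,0],
    [0,0,0],
    [0,0,0],
    [0,0,0],
    [0,0,0],
    [0,0,0],
    [0,0,0]
  ],
  "gripper": [-1,-1,-1,-1,-1,-1,-1,-1]
}}

```text
time: 28.8
tool_pos: [0.5763, 0.1266, 0.4051]
ee_rot: [-3.141, 0.0, 0.004]
wrist_force: [0.4, -0.3, -0.6]
width: 0.0406
finger_force: 30.0
```

Request:
{"op": "play_rows", "data": {
  "translation": [
    [0,0,0],
    [0,0,0],
    [0,0,0],
    [0,0,0],
    [0,0,0]
  ],
  "twist": [
    [0,0,0],
    [0,0,0],
    [0,0,0],
    [0,0,0],
    [0,0,0]
  ],
  "gripper": [-1,-1,-1,-1,-1]
}}

```text
time: 29.3
tool_pos: [0.5766, 0.1235, 0.4054]
ee_rot: [3.142, -0.0, -0.0]
wrist_force: [-0.7, -0.2, -1.3]
width: 0.0407
finger_force: 30.0
```

Request:
{"op": "play_rows", "data": {
  "translation": [
    [0,-0.145,0],
    [0,0,0],
    [0,0,0],
    [0,0,0],
    [0,0,0]
  ],
  "twist": [
    [0,0,0],
    [0,0,0],
    [0,0,0],
    [0,0,0],
    [0,0,0]
  ],
  "gripper": [-1,-1,-1,-1,-1]
}}

```text
time: 29.8
tool_pos: [0.5765, 0.1302, 0.4053]
ee_rot: [3.142, -0.0, 0.001]
wrist_force: [-0.2, 0.8, -1.7]
width: 0.0405
finger_force: 30.0
```

```bash
python3 - <<'E'
from h import *
st();look(["collar_center"])
for c in("scene","side"):look(["collar_center","thrust_ring_center"],c)
st()
E
```

```text
{'time': np.float64(29.8), 'tool_pos': array([0.5765, 0.1302, 0.4053]), 'ee_rot': array([ 3.1415e+00, -1.0000e-04,  9.0000e-04]), 'wrist_force': array([-0.1562,  0.7751, -1.7338]), 'width': np.float64(0.0405), 'finger_force': np.float64(29.9997)}
wrist collar_center [(array([0.5781, 0.1328, 0.2098]), 0.77), (array([0.7902, 0.07  , 0.003 ]), 0.33)]
scene collar_center [(array([0.5803, 0.1299, 0.2125]), 0.48)]
scene thrust_ring_center [(array([0.5805, 0.1251, 0.1449]), 0.64)]
side collar_center [(array([0.5802, 0.1315, 0.2163]), 0.68), (array([0.4547, 0.3903, 0.002 ]), 0.66)]
side thrust_ring_center [(array([0.5768, 0.1312, 0.1478]), 0.7)]
{'time': np.float64(30.2), 'tool_pos': array([0.5765, 0.1301, 0.4053]), 'ee_rot': array([ 3.1416e+00, -1.0000e-04,  7.0000e-04]), 'wrist_force': array([-0.9001, -0.6138, -0.8826]), 'width': np.float64(0.0411), 'finger_force': np.float64(29.9997)}
```

Request:
{"op": "play_rows", "data": {
  "translation": [
    [0,0.02,0.3],
    [0,0,0.25],
    [0,0,0.2],
    [0,0,0.1],
    [0,0,0],
    [0,0,0]
  ],
  "twist": [
    [0,0,0],
    [0,0,0],
    [0,0,0],
    [0,0,0],
    [0,0,0],
    [0,0,0]
  ],
  "gripper": [-1,-1,-1,-1,-1,-1]
}}

```text
time: 30.8
tool_pos: [0.5766, 0.1293, 0.3713]
ee_rot: [-3.142, -0.0, 0.001]
wrist_force: [-0.4, -0.1, -0.7]
width: 0.0406
finger_force: 30.0
```

Request:
{"op": "play_rows", "data": {
  "translation": [
    [0,0,0.2],
    [0,0,0.2],
    [0,0,0.1],
    [0,0,0],
    [0,0,0]
  ],
  "twist": [
    [0,0,0],
    [0,0,0],
    [0,0,0],
    [0,0,0],
    [0,0,0]
  ],
  "gripper": [-1,-1,-1,-1,-1]
}}

```text
time: 31.3
tool_pos: [0.5765, 0.1293, 0.3514]
ee_rot: [3.142, -0.0, 0.001]
wrist_force: [-0.4, -0.1, -1.3]
width: 0.0407
finger_force: 30.0
```

Request:
{"op": "play_rows", "data": {
  "translation": [
    [0,0,0.06],
    [0,0,0.03],
    [0,0,0],
    [0,0,0],
    [0,0,0]
  ],
  "twist": [
    [0,0,0],
    [0,0,0],
    [0,0,0],
    [0,0,0],
    [0,0,0]
  ],
  "gripper": [-1,-1,-1,-1,-1]
}}

```text
time: 31.8
tool_pos: [0.5766, 0.1293, 0.3484]
ee_rot: [-3.141, -0.001, 0.001]
wrist_force: [-1.0, -0.1, 4.0]
width: 0.0407
finger_force: 30.0
```

Request:
{"op": "play_rows", "data": {
  "translation": [
    [0,0,0.03],
    [0,0,0.03],
    [0,0,0.03],
    [0,0,0.03],
    [0,0,0],
    [0,0,0],
    [0,0,0],
    [0,0,0]
  ],
  "twist": [
    [0,0,0],
    [0,0,0],
    [0,0,0],
    [0,0,0],
    [0,0,0],
    [0,0,0],
    [0,0,0],
    [0,0,0]
  ],
  "gripper": [-1,-1,-1,-1,-1,-1,-1,-1]
}}

```text
time: 32.6
tool_pos: [0.5765, 0.1293, 0.3448]
ee_rot: [-3.141, -0.002, 0.001]
wrist_force: [-2.3, -1.2, 8.0]
width: 0.0407
finger_force: 30.0
```

```bash
python3 - <<'E'
from h import *
for c in("scene","side"):look(["collar_center","thrust_ring_center","pulley_hub","plate_top"],c,save=c+"9");st()
s=cv2.imread("pics/side9.png")[220:320,255:355];t=cv2.imread("pics/scene9.png")[205:305,320:420]
cv2.imwrite("pics/c9.png",np.hstack([cv2.resize(x,(400,400),interpolation=cv2.INTER_CUBIC) for x in(s,t)]))
E
```

```text
scene collar_center [(array([0.5785, 0.1292, 0.1547]), 0.62)]
scene thrust_ring_center [(array([0.5775, 0.1244, 0.1401]), 0.38)]
scene pulley_hub [(array([0.5774, 0.1336, 0.1811]), 0.67), (array([0.5776, 0.128 , 0.1296]), 0.65)]
scene plate_top []
{'time': np.float64(32.85), 'tool_pos': array([0.5765, 0.1293, 0.3449]), 'ee_rot': array([-3.1413e+00, -2.3000e-03,  9.0000e-04]), 'wrist_force': array([-2.388 , -0.8369,  7.8236]), 'width': np.float64(0.0403), 'finger_force': np.float64(30.0029)}
side collar_center [(array([0.5762, 0.1333, 0.1532]), 0.58)]
side thrust_ring_center [(array([0.5765, 0.1327, 0.1386]), 0.46)]
side pulley_hub [(array([0.5767, 0.1293, 0.1259]), 0.93), (array([ 0.7641, -0.156 ,  0.0059]), 0.16)]
side plate_top []
{'time': np.float64(33.1), 'tool_pos': array([0.5765, 0.1293, 0.3448]), 'ee_rot': array([-3.1414e+00, -2.2000e-03,  8.0000e-04]), 'wrist_force': array([-2.0694, -0.2993,  9.5767]), 'width': np.float64(0.0406), 'finger_force': np.float64(30.0028)}
```

View pics/c9.png

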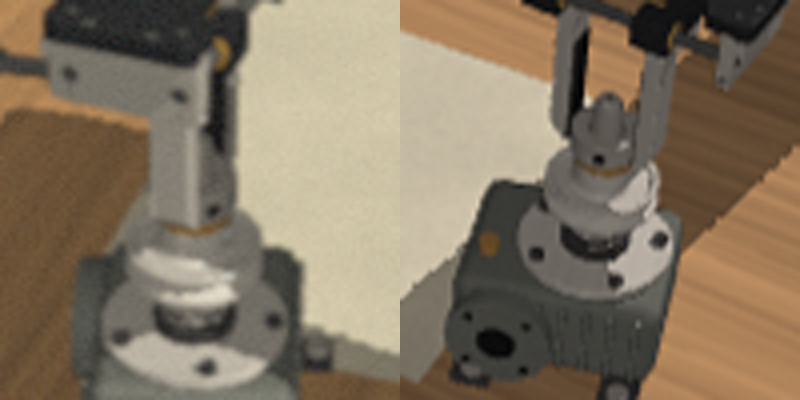

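The crop shows pulley, ring and collar stacked in order, with one set screw free between the fingers at (600,160). The contact force is about 10 N, so I'll press slightly more.

Request:
{"op": "play_rows", "data": {
  "translation": [
    [0,0,0.025],
    [0,0,0.02],
    [0,0,0],
    [0,0,0],
    [0,0,0],
    [0,0,0],
    [0,0,0],
    [0,0,0]
  ],
  "twist": [
    [0,0,0],
    [0,0,0],
    [0,0,0],
    [0,0,0],
    [0,0,0],
    [0,0,0],
    [0,0,0],
    [0,0,0]
  ],
  "gripper": [-1,-1,-1,-1,-1,-1,-1,-1]
}}

```text
time: 33.9
tool_pos: [0.5764, 0.1293, 0.3437]
ee_rot: [-3.141, -0.003, 0.001]
wrist_force: [-3.2, -0.9, 11.0]
width: 0.0407
finger_force: 30.0
```

```bash
python3 - <<'E'
from h import *
f=[]
for i in range(6):
    robot.snapshot("side");o=robot.get_obs();f.append([*o["wrist_force"],o["tool_pos"][2]*1000])
print(np.round(f,2),np.mean(f,0))
E
```

```text
[[-3.1700e+00  1.0000e-02  1.1290e+01  3.4367e+02]
 [-3.1700e+00 -4.0000e-02  1.0490e+01  3.4369e+02]
 [-3.9400e+00 -8.3000e-01  1.1180e+01  3.4365e+02]
 [-2.8300e+00 -4.4000e-01  1.0990e+01  3.4364e+02]
 [-3.1800e+00 -4.8000e-01  1.0250e+01  3.4365e+02]
 [-3.5100e+00 -4.2000e-01  1.1060e+01  3.4368e+02]] [ -3.29933656  -0.36641123  10.8767707  343.66176637]
```

```bash
python3 -c "
from bench import robot
print(robot.close_job())"
```

```text
the job is handed in; nothing more can be done
None
```

The pulley, thrust ring and collar are stacked home on the shaft. The gripper is holding the collar down at an estimated 12 N, with one set screw free between the fingers. The spring was never near solid and the bystanders were not touched. I handed the job in at about 34 s on the robot's clock, and the interface returned no verdict.

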